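Shut the gas at the bench service box

ROBOT

A 6-joint arm with a two-finger parallel gripper is mounted at the origin on the work surface. World frame = base frame: x ahead of the robot, y to its left, z up, the work surface at z = 0. Lengths are in mm, angles in rad, forces in N, time in s.
With the tool pointing down it reaches from about 275 to 725 mm from the base axis. Payload 15.9 kg.
Tool frame: the origin (TCP) lies at the very end of the fingers, on their centre line; the grasp point (between the pads) lies 19 mm behind it; x points along the fingers, z is the direction in which the jaws open and shut, and the axes are right-handed (so a half turn about x gives the same grasp; the last joint's range is limited). The gripper opens to 85 mm and grips with 20 to 120 N. Pads are 22 mm wide; open, the fingers measure 114 mm over their backs; the gripper's body (76 mm by 85 mm) begins 54 mm behind the grasp point. The pads swing forward as they close: fully open they stand 13 mm farther back than shut.
Start: joints at [1.135, 0.213, -0.034, 1.323, 0, 1.571], TCP at [211.06, 453.254, 231.306] pointing down, gripper open.
Joint ranges: [-2.98, 2.98], [-0.74, 1.72], [-1.14, 1.35], [-2.1, 2.04], [-1.57, 1.44], [-3.14, 3.14]. Speed limits (rad/s): [1.89, 1.89, 2.39, 2.57, 3.14, 3.14].

INTERFACE

Orientations are given as a unit quaternion [w, x, y, z].
In Python, from station import state, capture, camera_params, hand_in gives the robot as it stands.
- The arm moves only by the tool step_arm, never from a script. Its arguments are lists of equal length, an entry for each row: "delta_pos": the shift along the tool's x, y, z in mm, a list of three; "rot": the turn, a rotation vector about the tool's x, y, z in degrees, a list of three; "jaw": the opening, from -1 (shut) to 1 (fully open). In form: {"delta_pos": [[dx, dy, dz], ...], "rot": [[rx, ry, rz], ...], "jaw": [jaw, ...]}. A call has 1 to 8 rows; each row shifts and turns the commanded pose from where the row before left it, along the tool's axes as they then stand; what a row does not reach is not made up. A row lasts 1/12 s, in which the tool goes at most 41.7 mm and 7.16 degrees, less where a joint would pass 70% of its speed; a pose out of reach is approached as far as the arm can. A call is refused whole if a number of a shift passes 41.7 or a number of a turn 7.16, either way. A call with a gripper value outside its range is refused whole. The fingers move at their own pace and stop on an object; the grip force is fixed at half the most. Time passes only in rows, so rows that do not move let the fingers close. It gives the time, the measured TCP pose, the force and the opening at its end, in the units of the state.
- state(): the state, without advancing time (a new reading comes with each control period).
- capture(name): name is "scene" or "top" or "wrist"; returns (picture, depth): 420x560x3 uint8, red, green, blue; 420x560 float32, mm along the optical axis (not along the pixel's ray), 0 where there is no reading.
- camera_params(name): a dict with "fx", "fy", "cx", "cy" (pixels), "dist" ([k1, k2, p1, p2, k3] as OpenCV has them; the pictures are not rectified), "rvec" (rotation vector, rad) and "tvec" (3), from world to camera coordinates, as OpenCV has them; the wrist camera has in their place "tool_from_camera" (4x4, takes a point from camera to tool coordinates, whose origin is the TCP and whose axes are the tool frame's). Camera axes: x right, y down, z forward; pixel columns grow to the right and rows downward; lengths in mm; the calibration is good to about 2 mm. A picture is of the moment at which its call begins: read the wrist's pose just before it. camera_params takes no time and is no camera call.
- hand_in(): hands the job in, once; it reports no verdict.
The state is a dict: "time_s": time; "joint_pos": joint angles; "dq": joint speeds; "joint_efforts": joint torques, N m; "tool_pos": TCP position; "tool_rot": TCP orientation; "ft_force": force on the tool from outside, world axes, zero at the start; "wrist_torque": the same for the moment, N m; "finger_gap": opening from 0.0 (shut) to 1.0 (fully open).
Only numpy, scipy, OpenCV 4.12 (cv2) and the standard library are available. Lean on these libraries where they do the work, as an engineer would, in place of code of your own. Each camera call takes 0.05 s, during which the arm holds its last target.

TASK

The soldering is finished, so shut off the gas to the bench. Push the loose metal cover of the grey service box along its slide, all the way to the other end and without lifting it, to uncover the two valves; then push the yellow gas handle round until it is fully shut, straight across its pipe. Leave the blue air handle open as it is and the other things on the bench undisturbed; nothing is to be picked up.

Things in the scene. Friction and masses are not known exactly. Their poses are not given: they have to be found in the camera images.
- box: Grey steel box fixed to the bench, 214 (x) x 530 (y) x 113 mm high; origin: centre of its underside. +y half: fixed deck; -y half: open hatch (inside x -87 to 87, y -261 to 2 mm) with two valves. The cover slides along y on ledges 104 mm above the bench, between 9 mm upstands; the end walls stop it. Pipes at 40 mm height leave the -y half's long sides, to x -165 and x 182 mm
- cover: Loose aluminium plate, 201 (x) x 255 (y) x 5 mm, about 0.65 kg, a few newtons to slide; origin: centre of its underside, axes as the box's. At first it covers the hatch (origin 90 to 130 mm to -y of the box's); pushed along the box's +y it meets the far end wall with its origin 133 mm to +y of the box's: it then covers the deck and the hatch is free
- cover_pull (a point): Middle of the bar of the cover's black bow handle, 25 mm above the cover's underside (129 mm above the bench): a 10 mm round bar, 96 mm long along the box's x, on a leg at either end, open below
- gas_handle (a joint): Angle of the yellow gas handle, rad: 0 = open, pointing along the box's +x in line with its pipe; it turns clockwise seen from above to 1.571 = shut, at its stop, pointing along the box's -y across its pipe. Stays where it is left; about 0.2 N m to turn
- gas_stem (a point): On the vertical axis of the yellow gas handle, 86 mm above the bench, mid-height of its grip. The handle is a lever 14 mm wide; its yellow grip lies 21 to 66 mm from this axis and is 12 mm thick (80 to 92 mm above the bench). Pipe and valve body beneath reach 57 mm above the bench, the stem (18 mm across) up to the handle
- gas_tip (a point): Outer end of the yellow grip, 66 mm from the stem axis, 86 mm above the bench
- air_handle (a joint): Angle of the blue air handle, rad, as for the gas handle; open (near 0), to be left so
- air_stem (a point): As gas_stem, for the blue air handle, a valve of the same make standing 87 mm beside the gas valve, on its +y or its -y side
- air_tip (a point): Outer end of the blue grip, 66 mm from its stem axis, 86 mm above the bench
- spool: Solder spool standing on the bench in front of the box, salmon-coloured, 60 mm across, 40 mm high; origin at the centre of its underside. Bystander
- flux: Green and white flux tin, 60 mm across, 50 mm high, standing off the box's -y end; origin at the centre of its underside. Bystander
- driver: Screwdriver with a teal handle, 200 mm long, lying on the bench roughly along the box's x, off the box's +y end. Bystander

How it is judged (in metres and radians):
On the way, in this order (a step that is already met when the one before it is completed fails the run):
1. the cover is slid to the other end, off the hatch (y of cover in the frame of box above 0.11 m), for 0.2 s.
2. the yellow gas handle is pushed fully shut (value of joint gas_handle above 1.5 rad), for 0.2 s.
At the end, for the whole second after the job is handed in: The cover lies flat in its slide within 23 mm of the far end, the yellow gas handle is within 4 degrees of its shut stop, the blue handle is still open, and spool, tin and screwdriver are within 30 mm of where they stood (y of cover in the frame of box above 0.11 m and height (world z) of cover below 0.109 m and angle between cover's own z axis and vertical below 0.03 rad and linear speed of cover below 0.01 m/s and value of joint gas_handle above 1.5 rad and value of joint air_handle below 0.25 rad and distance of each of spool, flux, driver from where it was at the start of the episode below 0.03 m); the robot touches nothing.
It fails at once if the cover is lifted or tipped out of its slide (height (world z) of cover above 0.114 m or angle between cover's own z axis and vertical above 0.08 rad).
It fails at once if the blue air handle is turned (distance of air_tip from where it was at the start of the episode above 0.012 m).
It fails at once if the spool, tin or screwdriver is shifted or picked up (distance of any of spool, flux, driver from where it was at the start of the episode above 0.03 m).
It also fails if it takes over 51 s, if anything falls off the work surface, if the arm or the gripper's body presses on something with over 40 N, if the wrist force passes 120 N, or if a joint passes its speed limit or range.

## Working session

There is one attempt and no reset: what is moved stays moved. The work goes in short steps, Python scripts to look and compute and a tool call to move; the robot and the scene stay as the last step left them, time stands still between calls to the robot, and variables do not carry over. Pictures are saved under pics/ and viewed, and the job is handed in when it is done.

Besides the shell and the picture viewer there is one more tool, called in YAML: its name, and indented under it one key for each argument. step_arm: Moves the arm, as the interface text tells. Its arguments: {"type":"object","properties":{"delta_pos":{"type":"array","items":{"type":"array","items":{"type":"number"}}},"rot":{"type":"array","items":{"type":"array","items":{"type":"number"}}},"jaw":{"type":"array","items":{"type":"number"}}},"required":["delta_pos","rot","jaw"]}

```bash
ls; mkdir -p pics
cat > h.py <<'E'
import numpy as np, cv2, json
from station import state, capture, camera_params, hand_in
def grab(n,tag):
    s=state(); im,d=capture(n); cv2.imwrite(f'pics/{tag}.png',im[:,:,::-1]); np.savez(f'pics/{tag}.npz',im=im,d=d,p=s['tool_pos'],q=s['tool_rot']); return im,d,s
def ray(n,uv):
    p=camera_params(n); K=np.array([[p['fx'],0,p['cx']],[0,p['fy'],p['cy']],[0,0,1]])
    R=cv2.Rodrigues(np.array(p['rvec'],float))[0]; t=np.array(p['tvec'],float).ravel()
    x=cv2.undistortPoints(np.array(uv,float).reshape(-1,1,2),K,np.array(p['dist'],float)).reshape(-1,2)
    d=np.c_[x,np.ones(len(x))]
    return -R.T@t, d@R
def onz(n,uv,z):
    o,d=ray(n,uv); return o+d*((z-o[2])/d[:,2])[:,None]
def proj(n,P):
    p=camera_params(n); K=np.array([[p['fx'],0,p['cx']],[0,p['fy'],p['cy']],[0,0,1]])
    return cv2.projectPoints(np.array(P,float).reshape(-1,1,3),np.array(p['rvec'],float),np.array(p['tvec'],float),K,np.array(p['dist'],float))[0].reshape(-1,2)
E
python3 - <<'E'
from h import *
grab('top','top0');grab('scene','scene0')
s=state();print(s)
E
```

```text
pics
{'time_s': 0.1, 'joint_pos': array([ 1.13500436e+00,  2.13305758e-01, -3.49677136e-02,  1.32351867e+00,
       -4.08880909e-05,  1.57079967e+00]), 'dq': array([ 0.00042101, -0.00193224,  0.00241655,  0.00155284, -0.0015749 ,
        0.00043997]), 'joint_efforts': array([-2.49935529e-04, -6.87247467e+01,  4.87805629e+01,  1.21162453e-02,
       -6.28543762e-05, -2.93775474e-05]), 'tool_pos': array([210.94726071, 452.98621703, 230.87761497]), 'tool_rot': array([ 0.59597659, -0.38028971,  0.59655482,  0.37988683]), 'ft_force': array([-0.64362467,  0.09953993,  1.15888985]), 'wrist_torque': array([0.02440949, 0.01340254, 0.01460212]), 'finger_gap': 0.9997188838714607}
```

View pics/top0.png

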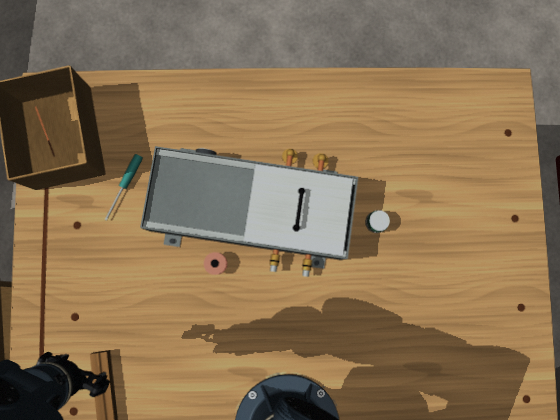

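View pics/scene0.png

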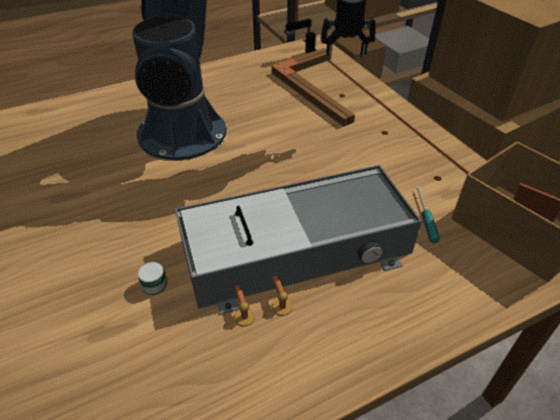

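The top view shows the box with rim corners near (157,148), (356,179), (348,258) and (142,229), and the bow handle from (302,190) to (296,229). The spool is at (215,264), the tin at (378,220) and the driver at (125,187). Next I'll measure these.

Run:
```python
from h import *
im=np.load('pics/top0.npz')['im']; 
c=cv2.resize(im[140:280,130:400,::-1],None,fx=2.9,fy=2.9,interpolation=cv2.INTER_CUBIC); cv2.imwrite('pics/top0c.png',c)
C=onz('top',[(157,148),(356,178),(348,259),(142,229)],113); print(C.round(1))
H=onz('top',[(302,190),(296,229)],129);print(H.round(1),H.mean(0))
g=im[185:235,290:310].max(2)
m=(g<45).astype(np.uint8); ys,xs=np.nonzero(m); print(len(xs),xs.mean()+290,ys.mean()+185)
print('spool',onz('top',[(215,264)],40),'flux',onz('top',[(378,220)],50))
```

```text
[[ 735.   326.1  113. ]
 [ 648.8 -185.1  113. ]
 [ 441.7 -156.7  113. ]
 [ 526.2  361.7  113. ]]
[[616.8 -43.6 129. ]
 [518.4 -26.1 129. ]] [567.62733121 -34.8670502  129.        ]
146 298.75342465753425 209.3904109589041
spool [[436.50560318 184.91284039  40.        ]] flux [[ 545.55168387 -252.5410918    50.        ]]
```

View pics/top0c.png

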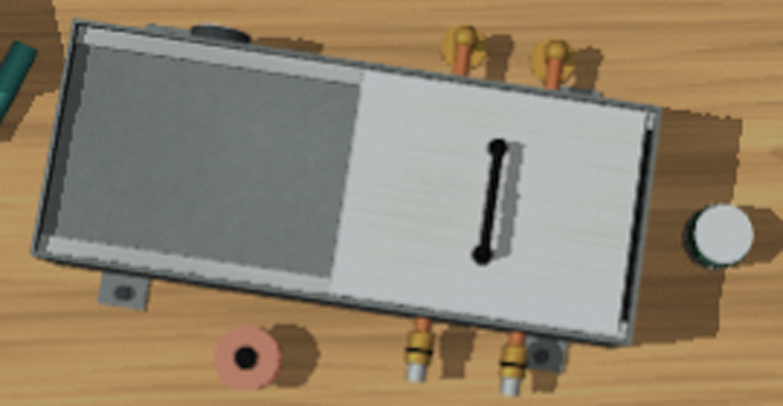

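```bash
cat >> h.py <<'E'
from scipy.spatial.transform import Rotation as Rn
PSI=-0.1643; O=np.array([587.9,86.5,0.])
BX=np.array([np.cos(PSI),np.sin(PSI),0]); BY=np.array([-np.sin(PSI),np.cos(PSI),0])
def toolR(): q=state()['tool_rot']; return Rn.from_quat([q[1],q[2],q[3],q[0]]).as_matrix()
def b2w(x,y,z): return O+BX*x+BY*y+np.array([0,0,z])
def w2b(P): d=np.asarray(P)-O; return np.stack([d@BX,d@BY,np.asarray(P)[...,2]],-1)
E
python3 - <<'E'
from h import *
R=toolR(); print(R.round(3))
for sg in (1,-1):
    x=np.array([0,0,-1.]); z=sg*BY; G=np.c_[x,np.cross(z,x),z]
    print(sg, np.degrees(Rn.from_matrix(R.T@G).as_rotvec()).round(2), G.round(3).tolist())
    s=b2w(0,-123,0); s[2]=170
    print(G.T@(s-state()['tool_pos']), R.T@(s-state()['tool_pos']),s)
im=np.load('pics/top0.npz')['im'];
d=np.load('pics/top0.npz')['d']; print(d[200:204,325], d[190,200])
E
```

```text
[[-0.    -0.907  0.422]
 [-0.001  0.422  0.907]
 [-1.    -0.    -0.001]]
1 [-1.556e+01 -6.000e-02 -1.000e-02] [[0.0, -0.987, 0.164], [0.0, 0.164, 0.987], [-1.0, 0.0, 0.0]]
[  60.87761497 -431.81949538 -422.89571246] [  61.18961745 -529.40877158 -291.5426684 ] [567.78189885 -34.84357011 170.        ]
-1 [ 1.6444e+02 -1.0000e-02  8.0000e-02] [[0.0, 0.987, -0.164], [0.0, -0.164, -0.987], [-1.0, 0.0, -0.0]]
[ 60.87761497 431.81949538 422.89571246] [  61.18961745 -529.40877158 -291.5426684 ] [567.78189885 -34.84357011 170.        ]
[1248.2874 1248.3638 1242.9124 1242.682 ] 1249.3777
```

step_arm:
  delta_pos:
    - [0,0,0]
    - [0,0,0]
    - [0,0,0]
    - [0,-27,-26]
    - [0,-27,-26]
    - [0,-27,-26]
    - [0,-27,-26]
    - [0,-27,-26]
  rot:
    - [-5.2,0,0]
    - [-5.2,0,0]
    - [-5.2,0,0]
    - [0,0,0]
    - [0,0,0]
    - [0,0,0]
    - [0,0,0]
    - [0,0,0]
  jaw: [0,0,0,0,0,0,0,0]

```text
time_s: 0.77
tool_pos: [323.6, 301.4, 231.1]
tool_rot: [0.539, -0.458, 0.539, 0.458]
ft_force: [1.0, 1.1, 0.1]
finger_gap: 0.498
```

step_arm:
  delta_pos:
    - [0,-27,-26]
    - [0,-27,-26]
    - [0,-27,-26]
    - [0,-27,-26]
    - [0,-27,-26]
    - [0,-27,-26]
    - [0,-27,-26]
    - [0,-27,-26]
  rot:
    - [0,0,0]
    - [0,0,0]
    - [0,0,0]
    - [0,0,0]
    - [0,0,0]
    - [0,0,0]
    - [0,0,0]
    - [0,0,0]
  jaw: [0,0,0,0,0,0,0,0]

```text
time_s: 1.43
tool_pos: [503.0, 60.8, 231.1]
tool_rot: [0.539, -0.457, 0.539, 0.458]
ft_force: [0.1, 1.5, 0.1]
finger_gap: 0.504
```

```bash
cat > go.py <<'E'
from h import *
import sys
t=b2w(*map(float,sys.argv[1:4])); R=toolR(); s=state()
print('t',s['time_s'],'pos',s['tool_pos'].round(1),'box',w2b(s['tool_pos']).round(1),'F',s['ft_force'].round(1),'gap',round(s['finger_gap'],3))
print('need',(R.T@(t-s['tool_pos'])).round(1))
x=np.array([0,0,-1.]); G=np.c_[x,np.cross(BY,x),BY]; print('rot',np.degrees(Rn.from_matrix(R.T@G).as_rotvec()).round(2))
E
python3 go.py 0 -123 170
```

```text
t 1.4333 pos [503.   60.8 231.1] box [-79.6 -39.3 231.1] F [0.1 1.5 0.1] gap 0.504
need [ 61.1 -79.5 -83.7]
rot [ 0.03 -0.   -0.02]
```

step_arm:
  delta_pos:
    - [8,-20,-21]
    - [8,-20,-21]
    - [8,-20,-21]
    - [8,-19.5,-20.7]
    - [10,0,0]
    - [10,0,0]
    - [9,0,0]
    - [0,0,0]
  rot:
    - [0,0,0]
    - [0,0,0]
    - [0,0,0]
    - [0,0,0]
    - [0,0,0]
    - [0,0,0]
    - [0,0,0]
    - [0,0,0]
  jaw: [0,0,0,0,0,0,0,0]

```text
time_s: 2.1
tool_pos: [565.8, -32.2, 168.3]
tool_rot: [0.538, -0.457, 0.54, 0.458]
ft_force: [-0.6, -1.2, -0.3]
finger_gap: 0.499
```

```bash
python3 go.py 0 -123 116
python3 - <<'E'
from h import *
grab('wrist','w1'); p=camera_params('wrist'); print(np.array(p['tool_from_camera']).round(3))
E
```

```text
t 2.1 pos [565.8 -32.2 168.3] box [  -2.4 -120.7  168.3] F [-0.6 -1.2 -0.3] gap 0.499
need [52.3 -2.5 -2.3]
rot [ 0.09 -0.01 -0.17]
[[-1.00000e-03 -3.24000e-01  9.46000e-01 -1.42946e+02]
 [ 0.00000e+00 -9.46000e-01 -3.24000e-01  8.12320e+01]
 [ 1.00000e+00 -0.00000e+00  1.00000e-03  1.82900e+00]
 [ 0.00000e+00  0.00000e+00  0.00000e+00  1.00000e+00]]
```

View pics/w1.png

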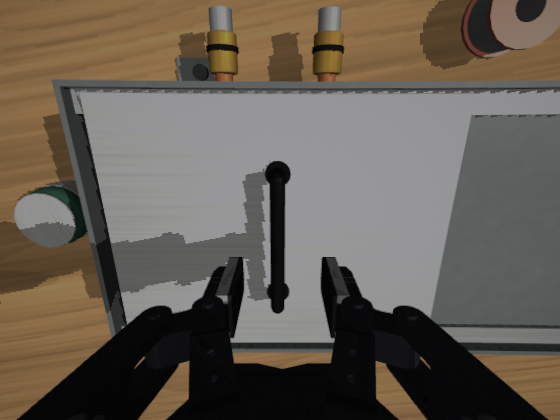

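The bar, at column 278, lies between the fingers, which are centred near column 281. I'll lower so the jaws straddle it without gripping.

step_arm:
  delta_pos:
    - [10,-2.5,0]
    - [10,0,0]
    - [10,0,0]
    - [10,0,0]
    - [8,0,0]
    - [5,0,0]
    - [0,0,0]
  rot:
    - [0,0,0]
    - [0,0,0]
    - [0,0,0]
    - [0,0,0]
    - [0,0,0]
    - [0,0,0]
    - [0,0,0]
  jaw: [0,0,0,0,0,0,0]

```text
time_s: 2.73
tool_pos: [569.0, -33.3, 116.0]
tool_rot: [0.539, -0.457, 0.54, 0.458]
ft_force: [-0.3, 0.3, 0.3]
finger_gap: 0.505
```

```bash
python3 go.py 0 110 115
python3 - <<'E'
from h import *
grab('wrist','w2')
E
```

```text
t 2.7333 pos [569.  -33.3 116. ] box [   0.9 -121.3  116. ] F [-0.3  0.3  0.3] gap 0.505
need [  1.    0.7 231.3]
rot [ 0.05 -0.01 -0.1 ]
```

View pics/w2.png

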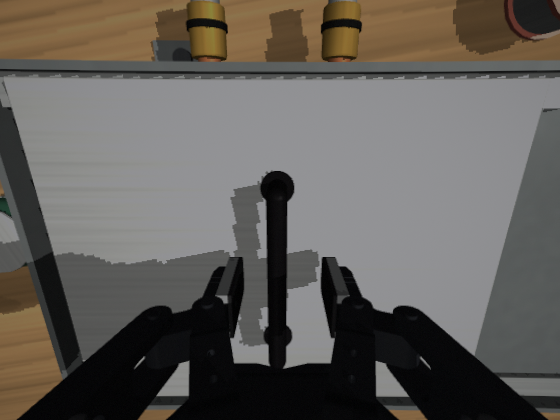

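The bar lies between the pads. Now I'll push along +y with the trailing pad.

step_arm:
  delta_pos:
    - [1,0,6]
    - [0,0,8]
    - [0,0,10]
    - [0,0,10]
    - [0,0,10]
    - [0,0,10]
    - [0,0,10]
    - [0,0,10]
  rot:
    - [0,0,0]
    - [0,0,0]
    - [0,0,0]
    - [0,0,0]
    - [0,0,0]
    - [0,0,0]
    - [0,0,0]
    - [0,0,0]
  jaw: [0,0,0,0,0,0,0,0]

```text
time_s: 3.45
tool_pos: [581.9, 40.8, 116.5]
tool_rot: [0.539, -0.458, 0.539, 0.457]
ft_force: [-0.1, -4.9, 3.4]
finger_gap: 0.494
```

```bash
python3 go.py 0 110 115
python3 - <<'E'
from h import *
grab('wrist','w3')
E
```

```text
t 3.45 pos [581.9  40.8 116.5] box [  1.6 -46.1 116.5] F [-0.1 -4.9  3.4] gap 0.494
need [  1.5   1.4 156.1]
rot [ 0.06 -0.01  0.02]
```

View pics/w3.png

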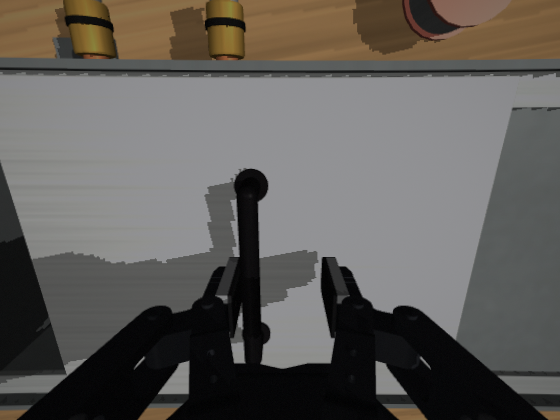

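The bar rests on the left (trailing) pad and the cover is sliding, with the hatch starting to show at lower left. Contact is about 5 N, so I'll keep going.

step_arm:
  delta_pos:
    - [0,0.7,11]
    - [0,0.7,11]
    - [0,0,11]
    - [0,0,11]
    - [0,0,11]
    - [0,0,11]
    - [0,0,11]
    - [0,0,11]
  rot:
    - [0,0,0]
    - [0,0,0]
    - [0,0,0]
    - [0,0,0]
    - [0,0,0]
    - [0,0,0]
    - [0,0,0]
    - [0,0,0]
  jaw: [0,0,0,0,0,0,0,0]

```text
time_s: 4.17
tool_pos: [594.7, 127.9, 116.2]
tool_rot: [0.539, -0.457, 0.539, 0.458]
ft_force: [-0.0, -3.9, -0.8]
finger_gap: 0.499
```

step_arm:
  delta_pos:
    - [0,0,11]
    - [0,0,11]
    - [0,0,11]
    - [0,0,11]
    - [0,0,11]
    - [0,0,11]
    - [0,0,8]
    - [0,0,6]
  rot:
    - [0,0,0]
    - [0,0,0]
    - [0,0,0]
    - [0,0,0]
    - [0,0,0]
    - [0,0,0]
    - [0,0,0]
    - [0,0,0]
  jaw: [0,0,0,0,0,0,0,0]

```text
time_s: 4.83
tool_pos: [607.8, 206.8, 116.2]
tool_rot: [0.539, -0.458, 0.539, 0.458]
ft_force: [0.2, -2.9, 0.8]
finger_gap: 0.499
```

```bash
python3 go.py 0 144 115
python3 - <<'E'
from h import *
grab('wrist','w4');grab('top','top4')
E
```

```text
t 4.8333 pos [607.8 206.8 116.2] box [-1.000e-01  1.219e+02  1.162e+02] F [ 0.2 -2.9  0.8] gap 0.499
need [ 1.2 -0.1 22.1]
rot [ 0.07 -0.   -0.  ]
```

View pics/w4.png

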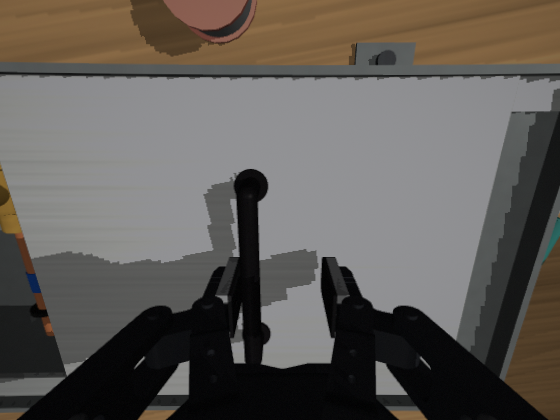

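View pics/top4.png

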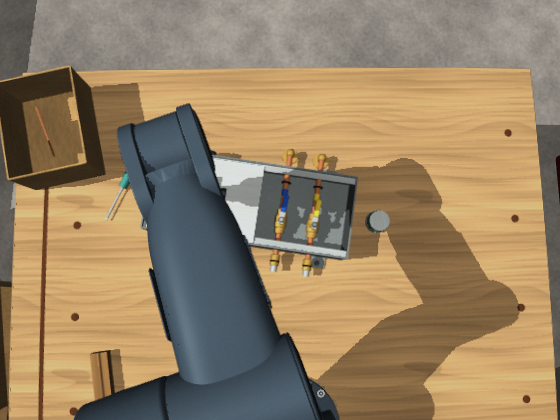

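Blue is on the +y side of yellow, and about 25 mm of travel remains. I'll finish slowly and feel for the end wall.

step_arm:
  delta_pos:
    - [0,0,6]
    - [0,0,6]
    - [0,0,5]
    - [0,0,3]
    - [0,0,2]
  rot:
    - [0,0,0]
    - [0,0,0]
    - [0,0,0]
    - [0,0,0]
    - [0,0,0]
  jaw: [0,0,0,0,0]

```text
time_s: 5.35
tool_pos: [611.3, 227.8, 116.3]
tool_rot: [0.539, -0.458, 0.539, 0.458]
ft_force: [-0.3, -2.3, 0.3]
finger_gap: 0.502
```

step_arm:
  delta_pos:
    - [0,0,2]
    - [0,0,2]
    - [0,0,0]
  rot:
    - [0,0,0]
    - [0,0,0]
    - [0,0,0]
  jaw: [0,0,0]

```text
time_s: 5.6
tool_pos: [611.9, 231.6, 116.3]
tool_rot: [0.539, -0.457, 0.539, 0.458]
ft_force: [-0.3, -0.6, -0.5]
finger_gap: 0.5
```

```bash
python3 go.py 0 144 115
python3 - <<'E'
from h import *
grab('wrist','w5')
E
```

```text
t 5.6 pos [611.9 231.6 116.3] box [ -0.  147.1 116.3] F [-0.3 -0.6 -0.5] gap 0.5
need [ 1.3 -0.  -3.1]
rot [0.05 0.01 0.  ]
```

View pics/w5.png

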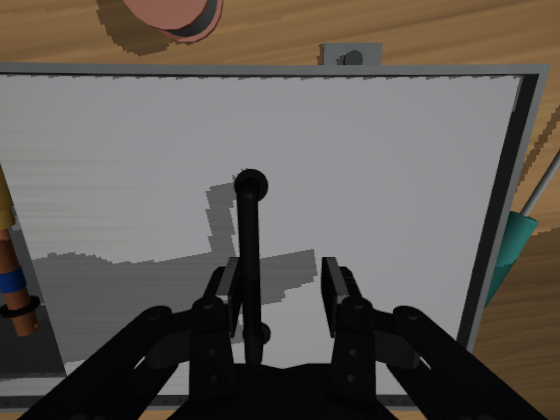

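The cover edge is at about the end wall. I'll push a little more until the force rises.

step_arm:
  delta_pos:
    - [0,0,2]
    - [0,0,2]
    - [0,0,0]
  rot:
    - [0,0,0]
    - [0,0,0]
    - [0,0,0]
  jaw: [0,0,0]

```text
time_s: 5.9
tool_pos: [612.6, 235.5, 116.3]
tool_rot: [0.539, -0.458, 0.539, 0.457]
ft_force: [-0.5, -0.4, 0.3]
finger_gap: 0.498
```

step_arm:
  delta_pos:
    - [0,0,2]
    - [0,0,0]
  rot:
    - [0,0,0]
    - [0,0,0]
  jaw: [0,0]

```text
time_s: 6.07
tool_pos: [612.5, 236.2, 116.2]
tool_rot: [0.539, -0.458, 0.54, 0.457]
ft_force: [-3.3, -10.2, 4.2]
finger_gap: 0.504
```

The force jumped to 10 N, so the cover is at the wall. I'll back off, rise and move over the hatch to look.

step_arm:
  delta_pos:
    - [0,0,-5]
    - [0,0,-7]
    - [-15,0,0]
    - [-20,0,0]
    - [-20,0,0]
    - [-20,0,0]
    - [-20,0,-30]
    - [0,0,-30]
  rot:
    - [0,0,0]
    - [0,0,0]
    - [0,0,0]
    - [0,0,0]
    - [0,0,0]
    - [0,0,0]
    - [0,0,0]
    - [0,0,0]
  jaw: [0,0,0,0,0,0,-1,-1]

```text
time_s: 6.73
tool_pos: [602.3, 166.8, 215.0]
tool_rot: [0.54, -0.459, 0.537, 0.457]
ft_force: [1.1, -0.3, -0.7]
finger_gap: 0.23
```

step_arm:
  delta_pos:
    - [0,0,-30]
    - [0,0,-30]
    - [0,0,-30]
    - [0,0,-20]
    - [0,0,0]
  rot:
    - [0,0,0]
    - [0,0,0]
    - [0,0,0]
    - [0,0,0]
    - [0,0,0]
  jaw: [-1,-1,-1,-1,-1]

```text
time_s: 7.15
tool_pos: [582.7, 54.1, 211.8]
tool_rot: [0.54, -0.457, 0.54, 0.456]
ft_force: [-1.0, 0.0, -0.4]
finger_gap: 0.002
```

```bash
python3 go.py 0 -80 150
python3 - <<'E'
from h import *
grab('wrist','w6');grab('scene','scene6');grab('top','top6')
E
```

```text
t 7.15 pos [582.7  54.1 211.8] box [ 1.000e-01 -3.280e+01  2.118e+02] F [-1.   0.  -0.4] gap 0.002
need [ 61.8   0.1 -47.1]
rot [-0.14 -0.01  0.04]
```

View pics/w6.png

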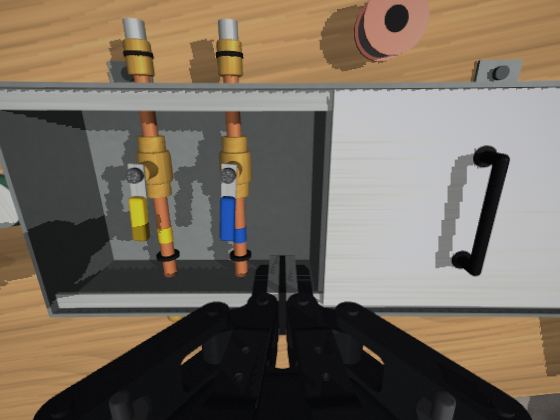

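View pics/scene6.png

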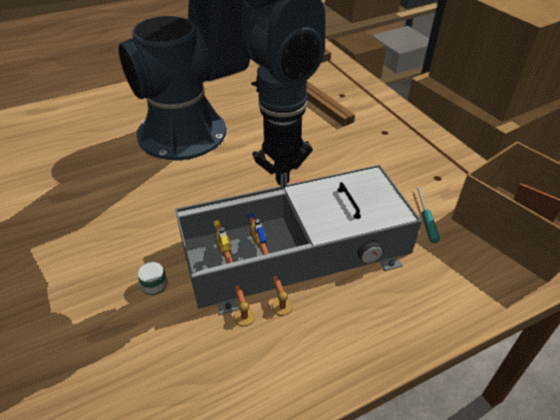

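View pics/top6.png

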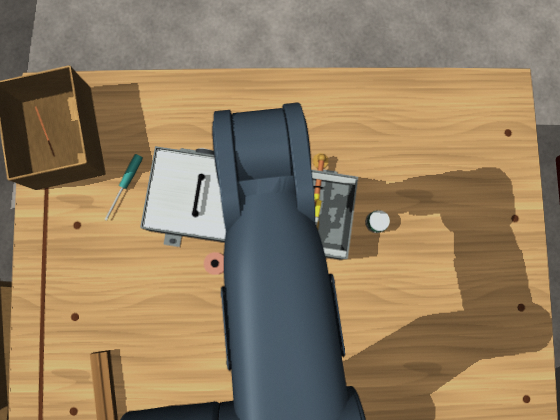

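The wrist view shows the gas stem at about (136,176) with its yellow grip to (139,241), and the air stem at (229,175) with its blue grip to (228,241). Next I'll cast rays.

```bash
cat >> h.py <<'E'
def wonz(tag,uv,z):
    f=np.load(f'pics/{tag}.npz'); p=camera_params('wrist'); K=np.array([[p['fx'],0,p['cx']],[0,p['fy'],p['cy']],[0,0,1]])
    q=f['q']; R=Rn.from_quat([q[1],q[2],q[3],q[0]]).as_matrix(); T=np.array(p['tool_from_camera'])
    x=cv2.undistortPoints(np.array(uv,float).reshape(-1,1,2),K,np.array(p['dist'],float)).reshape(-1,2)
    d=np.c_[x,np.ones(len(x))]@T[:3,:3].T@R.T; o=R@T[:3,3]+f['p']
    return o+d*((z-o[2])/d[:,2])[:,None]
E
python3 - <<'E'
from h import *
np.set_printoptions(suppress=True)
im=np.load('pics/w6.npz')['im']; hsv=cv2.cvtColor(im,cv2.COLOR_RGB2HSV)
for n,lo,hi,x0,x1 in (('gas',(25,150,90),(33,255,255),120,152),('air',(105,150,60),(125,255,255),215,237)):
    m=cv2.inRange(hsv,lo,hi); m[:,:x0]=0; m[:,x1:]=0; m[:185]=0;m[250:]=0
    ys,xs=np.nonzero(m); print(n,xs.min(),xs.max(),ys.min(),ys.max())
    # bright top face
    v=hsv[:,:,2]*(m>0); t=v>0.85*v.max(); yy,xx=np.nonzero(t); print(' top',xx.min(),xx.max(),yy.min(),yy.max(), w2b(wonz('w6',[(xx.min(),yy.min()),(xx.max()+1,yy.min()),(xx.min(),yy.max()+1),(xx.max()+1,yy.max()+1)],92)).round(1).tolist())
print('stems',w2b(wonz('w6',[(136,176),(229,175)],95)).round(1))
print('bar ends',w2b(wonz('w6',[(504,160),(475,272)],129)).round(1), 'box corner inner end',w2b(wonz('w6',[(332,90)],109)))
print('top: bar', w2b(onz('top',[(201,176),(196,214)],129)).round(1))
print('top cover edge/rim', w2b(onz('top',[(157,148),(142,229)],113)).round(1))
E
python3 - <<'E'
import cv2
a=cv2.imread('pics/w6.png')[90:300,60:340]; cv2.imwrite('pics/w6c.png',cv2.resize(a,None,fx=2.8,fy=2.8,interpolation=cv2.INTER_CUBIC))
E
```

```text
gas 129 147 199 226
 top 129 144 199 226 [[-2.8, -174.1, 92.0], [-2.8, -159.3, 92.0], [25.5, -179.0, 92.0], [25.6, -163.6, 92.0]]
air 220 236 196 242
 top 222 236 199 240 [[-2.6, -87.2, 92.0], [-2.6, -73.0, 92.0], [40.8, -90.1, 92.0], [40.8, -75.3, 92.0]]
stems [[ -25.3 -162.5   95. ]
 [ -26.2  -78.6   95. ]]
bar ends [[-44.3 139.8 129. ]
 [ 53.8 138.7 129. ]] box corner inner end [[-96.19022856   8.58760983 109.        ]]
top: bar [[ 47.4 133.6 129. ]
 [-49.7 130.2 129. ]]
top cover edge/rim [[ 106.   260.5  113. ]
 [-105.9  261.4  113. ]]
```

View pics/w6c.png

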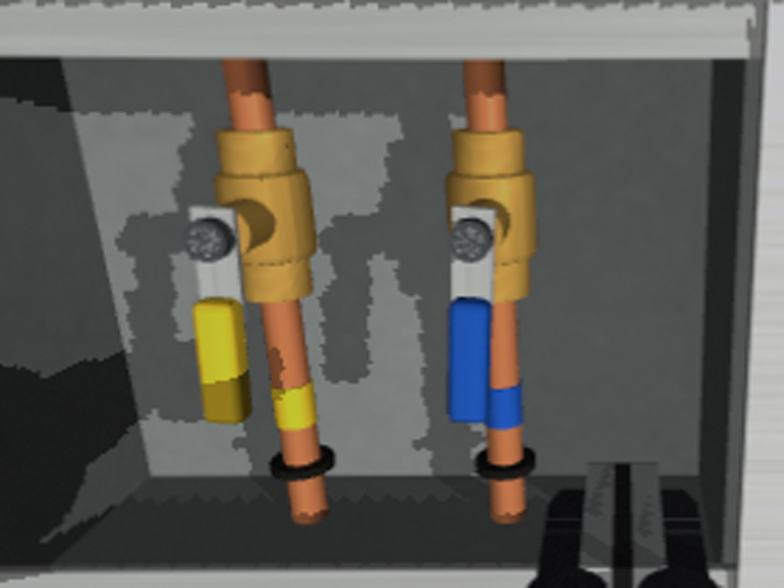

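step_arm:
  delta_pos:
    - [10,-5,-23]
    - [10,-5,-23]
    - [10,-5,-23]
    - [10,0,-21.2]
    - [12,0,0]
    - [0,0,0]
    - [0,0,0]
  rot:
    - [0,0,0]
    - [0,0,0]
    - [0,0,0]
    - [0,0,0]
    - [0,0,0]
    - [0,0,0]
    - [0,0,0]
  jaw: [-1,-1,-1,-1,-1,-1,-1]

```text
time_s: 7.88
tool_pos: [583.2, -32.8, 159.0]
tool_rot: [0.539, -0.457, 0.539, 0.458]
ft_force: [-0.2, -0.4, 0.7]
finger_gap: 0.0
```

```bash
python3 go.py 15 -123 150
python3 - <<'E'
from h import *
grab('wrist','w7')
E
```

```text
t 7.8833 pos [583.2 -32.8 159. ] box [  14.9 -118.5  159. ] F [-0.2 -0.4  0.7] gap 0.0
need [ 9.  -0.1 -4.5]
rot [ 0.1   0.02 -0.06]
```

View pics/w7.png

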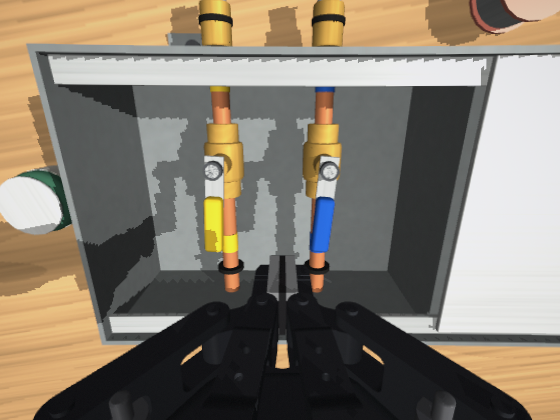

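```bash
python3 - <<'E'
from h import *
np.set_printoptions(suppress=True)
print('stems z95',w2b(wonz('w7',[(213,170),(329,170)],95)).round(1))
print('gas grip top corners z92',w2b(wonz('w7',[(205,198),(222,198),(205,250),(222,250)],92)).round(1))
print('air grip z92',w2b(wonz('w7',[(317,198),(333,198),(311,250),(327,250)],92)).round(1))
print('rim inner corners z113',w2b(wonz('w7',[(50,55),(490,55)],113)).round(1),'cover edge z109',w2b(wonz('w7',[(492,60),(436,328)],109)).round(1))
print('finger at tip z159',w2b(wonz('w7',[(268,256),(298,256),(268,292),(298,292)],159)).round(1))
E
python3 - <<'E'
import cv2
a=cv2.imread('pics/w7.png')[100:310,160:380]; cv2.imwrite('pics/w7c.png',cv2.resize(a,None,fx=2.8,fy=2.8,interpolation=cv2.INTER_CUBIC))
E
```

```text
stems z95 [[ -26.1 -165.9   95. ]
 [ -26.3  -82.6   95. ]]
gas grip top corners z92 [[  -4.3 -174.2   92. ]
 [  -4.3 -161.5   92. ]
 [  39.  -177.8   92. ]
 [  39.  -164.3   92. ]]
air grip z92 [[ -4.4 -90.   92. ]
 [ -4.5 -77.9  92. ]
 [ 39.  -93.   92. ]
 [ 38.9 -80.2  92. ]]
rim inner corners z113 [[ -95.6 -249.4  113. ]
 [ -96.3    3.   113. ]] cover edge z109 [[-94.3   7.4 109. ]
 [ 99.9   8.2 109. ]]
finger at tip z159 [[   9.1 -124.1  159. ]
 [   9.1 -107.6  159. ]
 [  32.2 -124.4  159. ]
 [  32.2 -107.2  159. ]]
```

View pics/w7c.png

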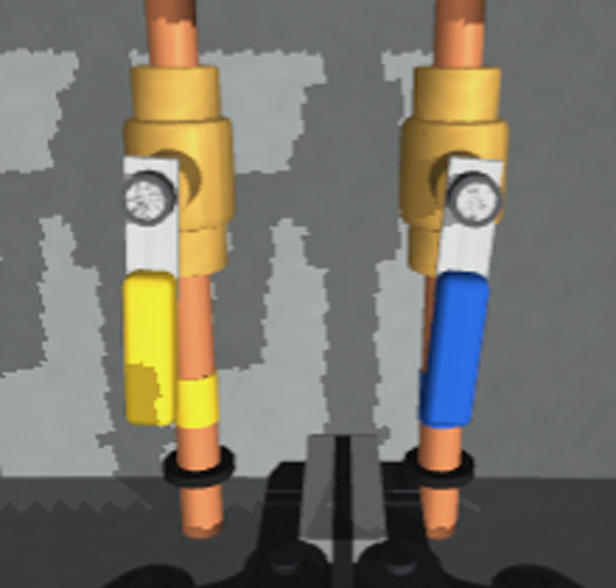

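Run:
```python
from h import *
np.set_printoptions(suppress=True)
f=np.load('pics/w7.npz'); d=f['d']; p=camera_params('wrist'); K=np.array([[p['fx'],0,p['cx']],[0,p['fy'],p['cy']],[0,0,1]]);T=np.array(p['tool_from_camera'])
v,u=np.nonzero((d>0)); x=cv2.undistortPoints(np.c_[u,v].astype(float).reshape(-1,1,2),K,np.array(p['dist'],float)).reshape(-1,2)
P=(np.c_[x,np.ones(len(x))]*d[v,u][:,None])@T[:3,:3].T+T[:3,3]
m=(P[:,0]<3)&(P[:,0]>-80)&(abs(P[:,2])<70)&(abs(P[:,1])<50); P=P[m]
for a in range(-75,5,5):
    q=P[(P[:,0]>=a)&(P[:,0]<a+5)]
    if len(q): print(a,len(q),'y',q[:,1].min().round(1),q[:,1].max().round(1),'z',q[:,2].min().round(1),q[:,2].max().round(1))
```

```text
-75 4798 y -13.5 16.2 z -51.5 54.4
-70 2985 y -13.6 15.8 z -48.5 50.5
-65 2264 y -13.3 14.4 z -42.8 46.8
-60 3842 y -13.8 11.0 z -38.5 42.8
-55 2053 y -14.2 12.3 z -35.3 39.2
-50 1395 y -14.7 12.1 z -31.0 35.5
-45 470 y 3.5 11.9 z -24.4 29.9
-40 539 y -13.8 9.9 z -13.7 12.4
-35 291 y 3.6 9.6 z -11.7 15.3
-30 351 y 3.7 9.7 z -11.9 15.5
-25 325 y 3.5 9.4 z -11.8 15.4
-20 283 y 3.5 9.3 z -11.7 15.3
-15 255 y 3.7 9.4 z -11.8 15.4
-10 180 y 3.7 9.5 z -10.9 14.5
-5 26 y 7.9 8.9 z -4.3 7.9
```

step_arm:
  delta_pos:
    - [0,-8,-4.5]
    - [0,-7,-4]
    - [18,0,0]
    - [18,0,0]
    - [18,0,0]
    - [18,0,0]
    - [15,0,0]
    - [0,0,0]
  rot:
    - [0,0,0]
    - [0,0,0]
    - [0,0,0]
    - [0,0,0]
    - [0,0,0]
    - [0,0,0]
    - [0,0,0]
    - [0,0,0]
  jaw: [-1,-1,-1,-1,-1,-1,-1,-1]

```text
time_s: 8.6
tool_pos: [596.0, -44.6, 69.7]
tool_rot: [0.538, -0.457, 0.54, 0.458]
ft_force: [-1.1, -0.7, -0.3]
finger_gap: -0.002
```

```bash
python3 go.py 30.5 -145 73
python3 - <<'E'
from h import *
grab('wrist','w8')
E
```

```text
t 8.6 pos [596.  -44.6  69.7] box [  29.4 -128.    69.7] F [-1.1 -0.7 -0.3] gap -0.002
need [ -3.3  -1.  -17. ]
rot [ 0.06 -0.02 -0.2 ]
```

View pics/w8.png

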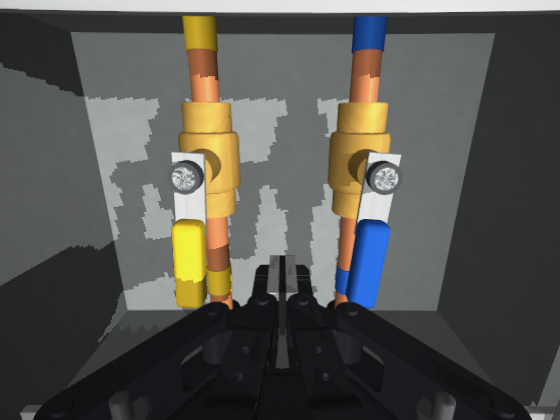

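The fingers are centred between the yellow and blue grips with no contact. I'll approach yellow and start the turn.

step_arm:
  delta_pos:
    - [-2,0,-6]
    - [0,-1,-6]
    - [0,0,-5]
    - [0,0,-4]
    - [0,0,-4]
    - [0,0,0]
  rot:
    - [0,0,0]
    - [0,0,0]
    - [0,0,0]
    - [0,0,0]
    - [0,0,0]
    - [0,0,0]
  jaw: [-1,-1,-1,-1,-1,-1]

```text
time_s: 9.15
tool_pos: [593.9, -70.2, 74.7]
tool_rot: [0.54, -0.457, 0.539, 0.457]
ft_force: [0.1, -0.9, 0.4]
finger_gap: 0.002
```

```bash
python3 go.py 30 -159 73
python3 - <<'E'
from h import *
grab('wrist','w9')
E
```

```text
t 9.15 pos [593.9 -70.2  74.7] box [  31.5 -153.6   74.7] F [ 0.1 -0.9  0.4] gap 0.002
need [ 1.7  1.5 -5.4]
rot [0.   0.01 0.05]
```

View pics/w9.png

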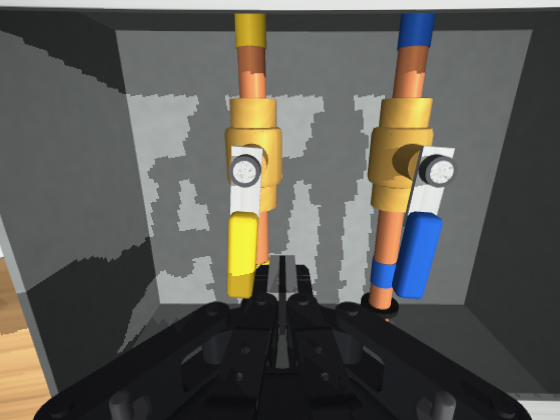

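step_arm:
  delta_pos:
    - [0,1.4,-5.4]
    - [0,1,-4.4]
    - [0,1.3,-4.4]
    - [0,1.9,-4.1]
    - [0,2,-4.1]
    - [0,2.7,-3.7]
    - [0,2.8,-3.6]
    - [0,0,0]
  rot:
    - [0,0,0]
    - [0,0,0]
    - [0,0,0]
    - [0,0,0]
    - [0,0,0]
    - [0,0,0]
    - [0,0,0]
    - [0,0,0]
  jaw: [-1,-1,-1,-1,-1,-1,-1,-1]

```text
time_s: 9.87
tool_pos: [576.4, -97.1, 74.8]
tool_rot: [0.54, -0.458, 0.539, 0.457]
ft_force: [3.4, -0.3, 0.2]
finger_gap: 0.002
```

```bash
python3 go.py 18.4 -183.3 74
python3 - <<'E'
from h import *
grab('wrist','w10')
E
```

```text
t 9.8667 pos [576.4 -97.1  74.8] box [  18.7 -183.    74.8] F [ 3.4 -0.3  0.2] gap 0.002
need [ 0.8  0.3 -0.3]
rot [0.04 0.   0.1 ]
```

View pics/w10.png

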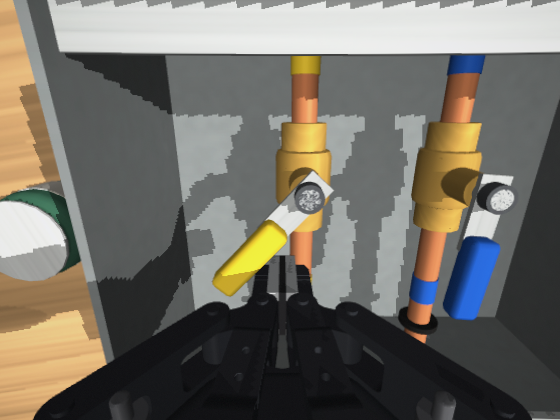

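The handle is at about 0.85 rad, following the plan, so I'll continue the arc.

step_arm:
  delta_pos:
    - [0,3.4,-3.1]
    - [0,3.4,-2.9]
    - [0,3.9,-2.4]
    - [0,3.9,-2.2]
    - [0,4.3,-1.6]
    - [0,4.4,-1.3]
    - [0,0,0]
  rot:
    - [0,0,0]
    - [0,0,0]
    - [0,0,0]
    - [0,0,0]
    - [0,0,0]
    - [0,0,0]
    - [0,0,0]
  jaw: [-1,-1,-1,-1,-1,-1,-1]

```text
time_s: 10.5
tool_pos: [551.3, -106.8, 75.0]
tool_rot: [0.539, -0.458, 0.539, 0.457]
ft_force: [4.8, -2.0, 1.7]
finger_gap: -0.001
```

step_arm:
  delta_pos:
    - [0,2,0]
    - [0,1.5,0]
    - [0,0,0]
  rot:
    - [0,0,0]
    - [0,0,0]
    - [0,0,0]
  jaw: [-1,-1,-1]

```text
time_s: 10.75
tool_pos: [548.2, -106.2, 74.9]
tool_rot: [0.539, -0.458, 0.539, 0.457]
ft_force: [6.3, -4.3, 2.3]
finger_gap: -0.001
```

```bash
python3 go.py -8 -197 74
python3 - <<'E'
from h import *
grab('wrist','w11')
E
```

```text
t 10.75 pos [ 548.2 -106.2   74.9] box [  -7.6 -196.6   74.9] F [ 6.3 -4.3  2.3] gap -0.001
need [ 0.9  0.4 -0.4]
rot [ 0.04 -0.07  0.14]
```

View pics/w11.png

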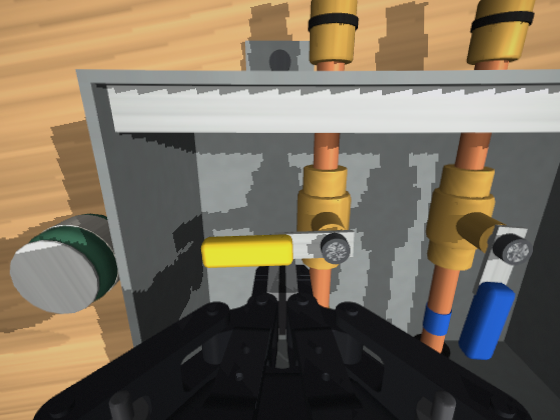

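Nearly straight across. I'll press on until the stop is felt.

step_arm:
  delta_pos:
    - [0,1.5,0]
    - [0,0,0]
  rot:
    - [0,0,0]
    - [0,0,0]
  jaw: [-1,-1]

```text
time_s: 10.97
tool_pos: [547.1, -106.1, 75.0]
tool_rot: [0.539, -0.459, 0.539, 0.456]
ft_force: [7.9, -6.6, 0.7]
finger_gap: -0.001
```

step_arm:
  delta_pos:
    - [0,1.5,0]
    - [0,0,0]
  rot:
    - [0,0,0]
    - [0,0,0]
  jaw: [-1,-1]

```text
time_s: 11.13
tool_pos: [546.9, -106.1, 75.1]
tool_rot: [0.54, -0.459, 0.538, 0.456]
ft_force: [17.5, -7.4, -5.4]
finger_gap: -0.002
```

step_arm:
  delta_pos:
    - [0,1,0]
    - [0,0,0]
    - [0,0,0]
  rot:
    - [0,0,0]
    - [0,0,0]
    - [0,0,0]
  jaw: [-1,-1,-1]

```text
time_s: 11.38
tool_pos: [546.8, -106.1, 75.2]
tool_rot: [0.54, -0.46, 0.538, 0.455]
ft_force: [22.3, -8.6, -10.4]
finger_gap: -0.002
```

step_arm:
  delta_pos:
    - [0,-5,0]
    - [0,-8,0]
    - [-20,0,0]
    - [-25,0,0]
    - [-25,0,0]
    - [-25,0,0]
    - [-25,0,0]
    - [0,0,0]
  rot:
    - [0,0,0]
    - [0,0,0]
    - [0,0,0]
    - [0,0,0]
    - [0,0,0]
    - [0,0,0]
    - [0,0,0]
    - [0,0,0]
  jaw: [-1,-1,-1,-1,-1,-1,-1,-1]

```text
time_s: 12.05
tool_pos: [557.9, -107.2, 198.8]
tool_rot: [0.54, -0.459, 0.538, 0.456]
ft_force: [0.5, 0.5, 1.1]
finger_gap: 0.0
```

```bash
python3 go.py -8 -197 74
python3 - <<'E'
from h import *
grab('wrist','w12');grab('scene','scene12')
E
```

```text
t 12.05 pos [ 557.9 -107.2  198.8] box [   2.1 -196.   198.8] F [0.5 0.5 1.1] gap 0.0
need [124.7  10.7  -0.9]
rot [ 0.06 -0.01  0.3 ]
```

View pics/w12.png

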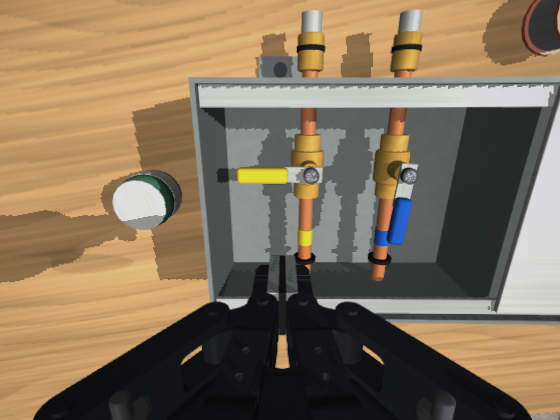

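View pics/scene12.png

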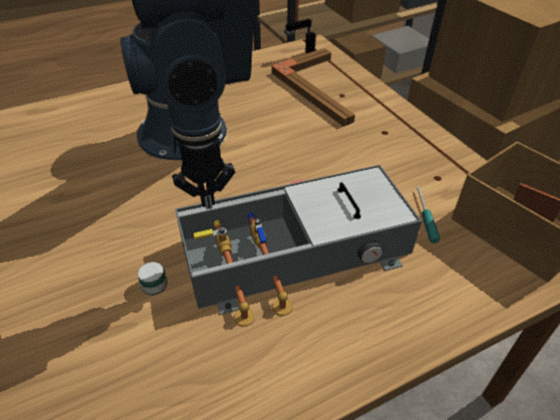

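Run:
```python
from h import *
im=np.load('pics/w12.npz')['im']; hsv=cv2.cvtColor(im,cv2.COLOR_RGB2HSV)
for n,lo,hi,(x0,x1,y0,y1) in (('gas',(25,150,90),(33,255,255),(225,292,155,195)),('air',(105,150,60),(125,255,255),(387,415,195,250))):
    m=cv2.inRange(hsv,lo,hi); k=np.zeros_like(m);k[y0:y1,x0:x1]=1; v,u=np.nonzero((m>0)&(k>0))
    P=w2b(wonz('w12',np.c_[u,v],90))[:,:2]; c=P.mean(0); w=np.linalg.svd(P-c,full_matrices=False)[2][0]
    if (n=='gas' and w[1]>0) or (n=='air' and w[0]<0): w=-w
    print(n,c.round(1),'angle cw',np.arctan2(-w[1],w[0]).round(3))
print(w2b(wonz('w12',[(311,176),(409,176)],95)).round(1))
```

```text
gas [ -24.8 -210.8] angle cw 1.585
air [ 17.8 -85.6] angle cw 0.07
[[ -25.6 -168.9   95. ]
 [ -25.6  -84.7   95. ]]
```

Gas measures 1.585 rad, which is shut within measurement error, and air 0.07 rad. The arm is clear, so I'm handing in.

```bash
python3 -c "
from h import *
print(hand_in())"
```

```text
the job is handed in; nothing more can be done
None
```

The gas to the bench is shut off: the cover is at the far end of its slide and the yellow handle is fully shut. The job is handed in at about 12 s of the 51 s allowed; no verdict was reported.

- **Cover:** I pushed it by its bow handle with the jaws straddling the bar, without gripping, until the force rose to about 10 N at the end wall. The top camera then put the bar at about +132 mm, against 133 mm expected.
- **Gas handle:** I turned it with the closed fingers from the side facing the blue handle until it pressed firmly on its stop (about 22 N). The last wrist picture measured it at 1.585 rad, against a stop at 1.571.
- **Air handle:** It measured 0.07 rad, still open and not touched.
- **Spool, tin and screwdriver:** By eye they stand where they were in the pictures. I did not measure them again.
- **At hand-in:** The arm was clear above the box and touching nothing.

One check disagreed: the wrist camera put the cover's bar at about +139 mm, 6–7 mm from the top camera's figure. I put that down to calibration or arm settling. Both readings are past the 110 mm limit.

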